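# Show the apprentice which eye goes in which mould

## Task

On the eye-maker's bench, show the apprentice the two parts of the next case by pointing with the fingertips from above: first at the artificial eye with the green iris in the slate-blue tray, then at the plaster mould with the yellow wax, each time coming down from well above it, stopping the fingertips two or three centimetres over its middle and staying there for a good two seconds. Point at no other eye or mould on the way and touch nothing on the bench at any time. Finish by drawing the hand up and away, well over a hand's breadth clear of both, so that she can pick them up.

Things in the scene. Friction and masses are not known exactly. Their poses are not given: they have to be found in the camera images.
- tray: slate-blue open stock tray, fixed, 116 x 168 x 14 mm (x, y, z), walls and dividers 4 mm, floor 4 mm thick, 2 x 3 compartments about 52 x 51 mm (two of them empty). Origin: centre of its underside, on the bench; long side along its own y.
- eye_green: loose artificial eye (white oval shell 25 x 30 mm, 12 mm high) with a green iris 12 mm across and a black pupil, looking straight up from one of the tray's compartments, which are about 54 mm apart. Origin: centre of its flat underside, on the tray's floor 4 mm above the bench; z up; the top of the pupil lies 12 mm above the origin.
- eye_brown: loose artificial eye (white oval shell 25 x 30 mm, 12 mm high) with a brown iris 12 mm across and a black pupil, looking straight up from one of the tray's compartments, which are about 54 mm apart. Origin: centre of its flat underside, on the tray's floor 4 mm above the bench; z up; the top of the pupil lies 12 mm above the origin.
- eye_blue: loose artificial eye (white oval shell 25 x 30 mm, 12 mm high) with a blue iris 12 mm across and a black pupil, looking straight up from one of the tray's compartments, which are about 54 mm apart. Origin: centre of its flat underside, on the tray's floor 4 mm above the bench; z up; the top of the pupil lies 12 mm above the origin.
- eye_grey: loose artificial eye (white oval shell 25 x 30 mm, 12 mm high) with a grey iris 12 mm across and a black pupil, looking straight up from one of the tray's compartments, which are about 54 mm apart. Origin: centre of its flat underside, on the tray's floor 4 mm above the bench; z up; the top of the pupil lies 12 mm above the origin.
- mould_yellow: loose round half-mould of off-white plaster, 76 mm across and 30 mm high, with a dome of yellow wax (31 mm across) in the middle of its top. Origin: centre of its underside, on the bench; z up; the top of the wax lies 41 mm above the origin.
- mould_pink: loose round half-mould of off-white plaster, 76 mm across and 30 mm high, with a dome of pink wax (31 mm across) in the middle of its top. Origin: centre of its underside, on the bench; z up; the top of the wax lies 41 mm above the origin.
- mould_blue: loose round half-mould of off-white plaster, 76 mm across and 30 mm high, with a dome of blue wax (31 mm across) in the middle of its top. Origin: centre of its underside, on the bench; z up; the top of the wax lies 41 mm above the origin.
- burner: loose small bench burner: round aluminium tank 76 mm across, brass and steel tube, black knob; 120 mm high. Origin: centre of its underside. Bystander.
- tub: loose empty yellow tub, 92 mm across the rim, 62 mm high. Origin: centre of its underside. Bystander.
- spatula: loose wax spatula lying on the bench, about 180 mm long along its own x, wooden handle 12 mm thick, flat steel blade. Origin: under its middle, on the bench. Bystander.
There are look-alikes about, which are no part of the job. Leave any orange or turquoise look-alike of the eye_green alone.

How it is judged:
By the outcome, as a careful person would: the job done as asked, in the order asked, and still so for the second after the job is handed in, with the robot touching nothing.
It also fails if it takes over 48 s, if anything falls off the work surface, if the arm or the gripper's body presses on something with over 40 N, if the wrist force passes 120 N, or if a joint passes its speed limit or range.

## Robot

A 7-joint arm with a two-finger parallel gripper is mounted at the origin on the work surface. World frame = base frame: x ahead of the robot, y to its left, z up, the work surface at z = 0. Lengths are in mm, angles in rad, forces in N, time in s.
With the tool pointing down it reaches from about 350 to 900 mm from the base axis. Payload 7.2 kg.
Tool frame: the origin (TCP) lies between the finger pads; the fingertips stand 14 mm ahead of it and the grasp point (between the pads) lies 5 mm behind it (manip.tips_ahead is the distance from the TCP to the fingertips, in mm); y points along the fingers, x is the direction in which the jaws open and shut, and the axes are right-handed (so a half turn about y gives the same grasp; the last joint's range is limited). The gripper opens to 88 mm and grips with 3 to 60 N. Pads are 20 mm wide; open, the fingers measure 115 mm over their backs; the gripper's body (75 mm by 178 mm) begins 61 mm behind the grasp point.
Start: joints at [-1.308, 0.411, -0.013, 1.596, 0.006, 1.134, -0.082], TCP at [203.009, 591.114, 236.653] pointing down, gripper open.
Joint ranges: [-2.95, 2.95], [-0.29, 1.99], [-1.47, 1.44], [0.14, 2.54], [-1.03, 4.17], [0.13, 1.85], [-2.86, 2.86]. Speed limits (rad/s): [2.39, 2.39, 3.01, 3.01, 3.14, 3.14, 3.14].

## Interface

Orientations are given as a unit quaternion [x, y, z, w].
In Python, from cell import manip gives the robot as it stands. The module is installed in compiled form; this text tells all that it offers. Calls block until the motion is done:
- manip.movep(position, orientation): joint-space move of the TCP to a pose.
- manip.move_linear(position, orientation=None, speed=150): straight line of the TCP; orientation=None keeps the orientation; speed is the mean speed in mm/s.
- manip.move_joints(angles): joint-space move.
- manip.move_gripper(opening): finger opening in mm; the grip force is fixed at half the most; returns when the fingers have stopped.
- manip.pause(seconds).
- manip.ik(position, orientation): joint angles nearest the present ones, or None.
- manip.read_camera(name): name is "side" or "top"; returns the picture (420x560x3 uint8, blue, green, red); there is no depth.
- manip.get_calibration(name): a dict with "camera_matrix" (3x3 intrinsics, pixels), "dist" ([k1, k2, p1, p2, k3] as OpenCV has them; the pictures are not rectified), "R" (3x3) and "t" (3): a world point X has camera coordinates R X + t. Camera axes: x right, y down, z forward; pixel columns grow to the right and rows downward; lengths in mm; the calibration is good to about 2 mm. A picture is of the moment at which its call begins. get_calibration takes no time and is no camera call.
A pose or a line that the arm cannot do raises manip.MotionError and nothing moves.
- manip.finish_job(): hands the job in, once; it reports no verdict.
Readings, each from a call of its own:
- manip.get_time_s(): time.
- manip.get_joints(): joint angles.
- manip.get_dq(): joint speeds.
- manip.get_tau(): joint torques, N m.
- manip.get_eef_pos(): TCP position.
- manip.get_tool_rot(): TCP orientation.
- manip.get_ft_force(): force on the tool from outside, world axes, zero at the start.
- manip.get_ft_torque(): the same for the moment, N m.
- manip.get_opening(): finger opening in mm.
Only numpy, scipy, OpenCV 4.12 (cv2) and the standard library are available. Lean on these libraries where they do the work, as an engineer would, in place of code of your own. Each camera call takes 0.05 s, during which the arm holds its last target.

## Working session

There is one attempt and no reset: what is moved stays moved. The work goes in short steps, each a Python script; the robot and the scene stay as the last script left them, time stands still between calls to the robot, and variables do not carry over. Pictures are saved under pics/ and viewed, and the job is handed in when it is done.

```bash
mkdir -p pics; python3 - <<'E'
from cell import manip
import cv2
for n in("top","side"):
    cv2.imwrite(f"pics/{n}0.png",manip.read_camera(n))
    c=manip.get_calibration(n);print(n,c)
print(manip.get_time_s(),manip.get_tool_rot(),manip.get_opening(),manip.tips_ahead)
E
```

```text
top {'camera_matrix': array([[518.95909982,   0.        , 283.00192366],
       [  0.        , 518.95909982, 210.31136666],
       [  0.        ,   0.        ,   1.        ]]), 'dist': array([-0.14226649,  0.        ,  0.        ,  0.        ,  0.        ]), 'R': array([[-0.01371864, -0.99989111,  0.00543746],
       [-0.98372471,  0.01252209, -0.17924533],
       [ 0.17915772, -0.00780797, -0.98378938]]), 't': array([  30.1901091 ,  589.19180894, 1109.57551473])}
side {'camera_matrix': array([[502.31000249,   0.        , 276.32051269],
       [  0.        , 502.31000249, 220.26577834],
       [  0.        ,   0.        ,   1.        ]]), 'dist': array([0.02231398, 0.        , 0.        , 0.        , 0.        ]), 'R': array([[-0.94132505, -0.33695876, -0.01912964],
       [-0.20444993,  0.61441142, -0.76203598],
       [ 0.26852817, -0.7134125 , -0.64725206]]), 't': array([534.98216165, 136.20793293, 787.51189786])}
0.1 [ 0.5758166   0.41046467 -0.41124996 -0.57517604] 87.99120822533997 14.0
```

View pics/top0.png

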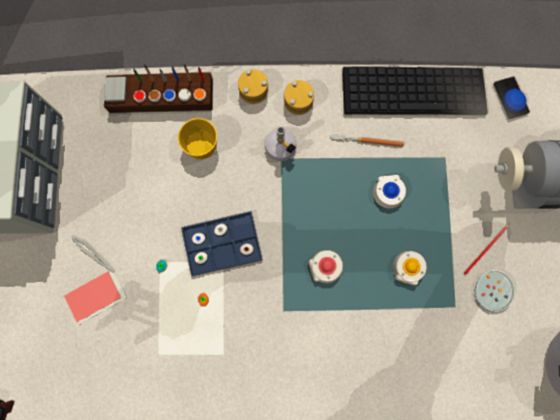

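View pics/side0.png

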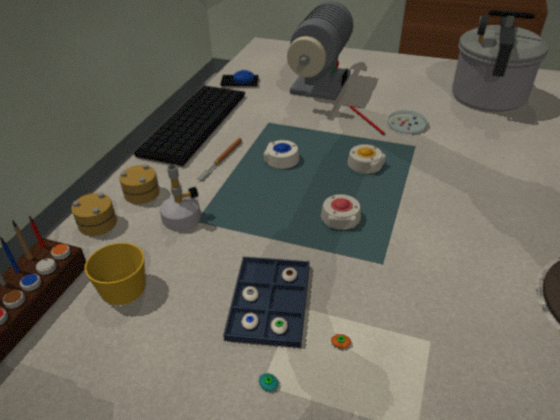

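The top view shows four eyes in the tray: green iris about (201,258), blue (198,238), grey (221,230) and brown (246,249). There are also turquoise (161,266) and orange (203,299) look-alikes outside it. The moulds are yellow (411,266), pink (327,266) and blue (391,190). Only the white eye at (201,258) and the mould at (411,266) fit the description. Next I'll take enlarged crops and measure.

```bash
cat > h.py <<'E'
from cell import manip
import cv2, numpy as np
def ray(n,uv):
    c=manip.get_calibration(n);R=c["R"];t=c["t"]
    p=cv2.undistortPoints(np.array([[uv]],float),c["camera_matrix"],c["dist"])[0,0]
    return -R.T@t, R.T@np.array([p[0],p[1],1])
def onplane(n,uv,z):
    o,d=ray(n,uv); return o+d*(z-o[2])/d[2]
def proj(n,X):
    c=manip.get_calibration(n)
    return cv2.projectPoints(np.array([X],float),cv2.Rodrigues(c["R"])[0],c["t"],c["camera_matrix"],c["dist"])[0].ravel()
def tri(a,b):
    (o1,d1),(o2,d2)=ray("top",a),ray("side",b)
    s=np.linalg.lstsq(np.c_[d1,-d2],o2-o1,rcond=None)[0]
    p,q=o1+s[0]*d1,o2+s[1]*d2
    return (p+q)/2,np.linalg.norm(p-q)
E
python3 - <<'E'
from h import *
from scipy.spatial.transform import Rotation as Ro
print(Ro.from_quat(manip.get_tool_rot()).as_matrix().round(3))
T=cv2.imread("pics/top0.png");S=cv2.imread("pics/side0.png")
print("tcp px",proj("top",manip.get_eef_pos()),proj("side",manip.get_eef_pos()))
def blob(im,c,r,lo,hi):
    x,y=c;h=cv2.cvtColor(im,cv2.COLOR_BGR2HSV)[y-r:y+r,x-r:x+r]
    m=cv2.inRange(h,lo,hi);n,_,st,ce=cv2.connectedComponentsWithStats(m)
    i=1+np.argmax(st[1:,4]);return ce[i]+[x-r,y-r],st[i,4]
g=((45,90,50),(80,255,255));w=((15,150,100),(35,255,255))
a,b=blob(T,(201,258),10,*g),blob(S,(279,325),12,*g)
print("green",a,b,onplane("top",a[0],15),onplane("side",b[0],15),tri(a[0],b[0]))
for nm,c1,c2,w in(("yel",(411,266),(366,154),((12,150,80),(35,255,255))),("pink",(327,266),(341,204),((170,90,80),(180,255,255))),("blue",(391,190),(283,148),((105,150,50),(130,255,255)))):
    a,b=blob(T,c1,16,*w),blob(S,c2,18,*w)
    print(nm,a,b,onplane("top",a[0],36),onplane("side",b[0],36),tri(a[0],b[0]))
for nm,p in(("burner",(281,140)),("tub",(198,128))):print(nm,onplane("top",p,60))
c=lambda im,x,y,r:cv2.resize(im[y-r:y+r,x-r:x+r],(390,290),interpolation=cv2.INTER_CUBIC)
cv2.imwrite("pics/crop1.png",np.vstack([np.hstack([c(T,215,262,50),c(T,411,260,40)]),np.hstack([c(S,285,325,60),c(S,366,160,40)])]))
E
```

```text
[[ 0.325 -0.    -0.946]
 [ 0.946 -0.001  0.325]
 [-0.001 -1.    -0.   ]]
tcp px [-13.36128011 397.38084269] [547.5760049 757.0267893]
green (array([200.21052632, 257.36842105]), np.int32(19)) (array([278.80555556, 322.80555556]), np.int32(36)) [489.54018912 212.88176108  15.        ] [488.45256067 211.16677998  15.        ] (array([488.69734158, 212.47089406,  16.6658153 ]), np.float64(1.4044611117801513))
yel (array([411.18534483, 266.18103448]), np.int32(232)) (array([365.72932331, 152.02255639]), np.int32(133)) [ 460.8353916  -265.23974866   36.        ] [ 458.42191822 -261.71898701   36.        ] (array([ 460.06149162, -266.07648884,   33.17266831]), np.float64(1.9476205277018672))
pink (array([328., 270.]), np.int32(1)) (array([345.6, 205.8]), np.int32(5)) [455.79748932 -76.4448664   36.        ] [455.3514686  -69.36848267  36.        ] (array([456.47519012, -76.97427687,  29.8763571 ]), np.float64(0.5736010809396273))
blue (array([390.68586387, 189.76439791]), np.int32(191)) (array([281.6372549 , 147.49019608]), np.int32(102)) [ 637.70332875 -226.94805253   36.        ] [ 635.32123074 -223.55116182   36.        ] (array([ 637.58118692, -227.71423458,   33.22660188]), np.float64(1.4790461242046566))
burner [751.96938051  24.78661883  60.        ]
tub [783.9643246  216.06010102  60.        ]
```

View pics/crop1.png

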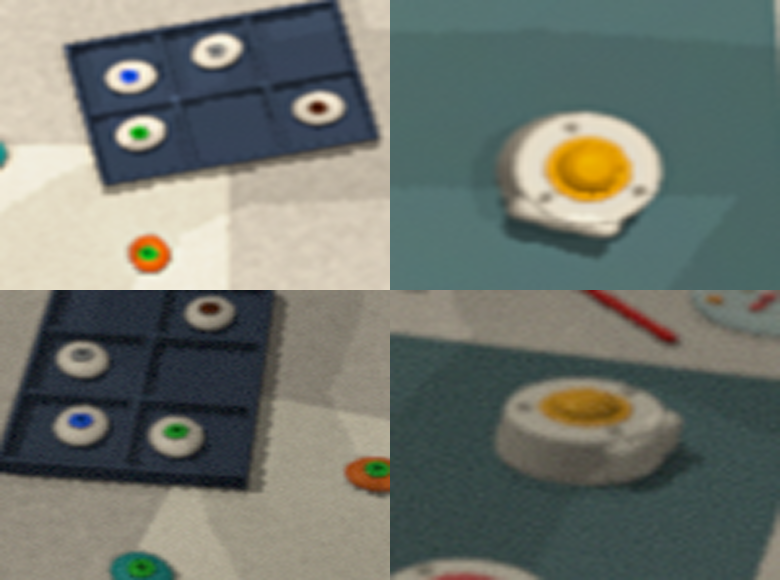

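The crops confirm it: the white shell with a green iris sits in the tray's front-left compartment, while the green irises on turquoise and orange shells lie outside the tray. The yellow-wax mould is the right-hand one on the mat. The green eye is at about (489,212) and the yellow mould at about (460,-264), and the two views agree to about 2–4 mm. I'll close the fingers high up, then point at the eye.

```bash
python3 - <<'E'
from h import *
from scipy.spatial.transform import Rotation as Ro
q=Ro.from_matrix(np.c_[[0,1,0],[0,0,-1],[-1,0,0]]).as_quat()
G=(489,212.2)
for p in((*G,300),(*G,55),(460,-264.5,300),(460,-264.5,80)):
    j=manip.ik(p,q);print(p,None if j is None else np.round(j,2))
manip.move_linear([203,591,300])
manip.move_gripper(0)
manip.movep([*G,300],q)
manip.move_linear([*G,55],speed=100)
manip.pause(0.3)
print(manip.get_time_s(),manip.get_eef_pos(),manip.get_opening(),np.abs(manip.get_dq()).max())
for n in("top","side"): cv2.imwrite(f"pics/{n}1.png",manip.read_camera(n))
manip.pause(2.4)
print(manip.get_time_s(),manip.get_eef_pos(),manip.get_ft_force())
S=cv2.imread("pics/side1.png");T=cv2.imread("pics/top1.png")
cv2.imwrite("pics/v1.png",np.hstack([cv2.resize(T[180:330,130:280],(400,400)),cv2.resize(S[230:390,190:350],(400,400))]))
E
```

```text
(489, 212.2, 300) [-0.66  0.2   0.2   1.74 -0.04  1.2   1.11]
(489, 212.2, 55) [-0.59  0.49  0.12  1.99 -0.09  0.67  1.15]
(460, -264.5, 300) [-0.53  0.41  1.3   1.79 -0.41  1.26  2.45]
(460, -264.5, 80) [-0.19  0.59  0.85  2.02 -0.61  0.81  2.58]
6.65 [489.04231652 212.24421761  55.11110125] 0.1225750790138079 0.0017687571869065017
9.15 [489.03370735 212.20469923  55.01707721] [ 0.09238584 -0.10838408 -0.91644023]
```

View pics/v1.png

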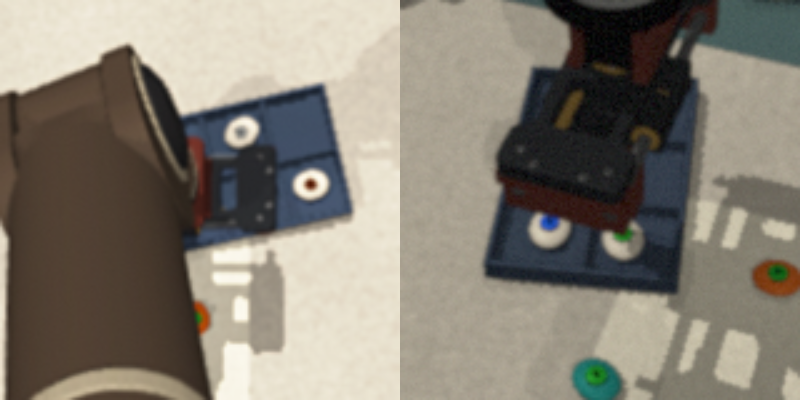

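```bash
python3 - <<'E'
from h import *
S=cv2.imread("pics/side1.png");T=cv2.imread("pics/top1.png")
for n,im in(("top",T),("side",S)):
    for z,c in((41,(0,255,255)),(55,(255,0,255)),(121,(255,255,0))):
        p=proj(n,(489,212.2,z));print(n,z,p.round(1))
        cv2.circle(im,tuple(int(v) for v in p.round()),1,c,-1)
cv2.imwrite("pics/v2.png",np.hstack([cv2.resize(T[150:330,100:280],(400,400)),cv2.resize(S[190:350,200:360],(400,400),interpolation=cv2.INTER_CUBIC)]))
E
```

```text
top 41 [198.7 256.6]
top 55 [197.8 256. ]
top 121 [192.8 253. ]
side 41 [277.9 312.1]
side 55 [277.8 305.9]
side 121 [276.9 274.5]
```

View pics/v2.png

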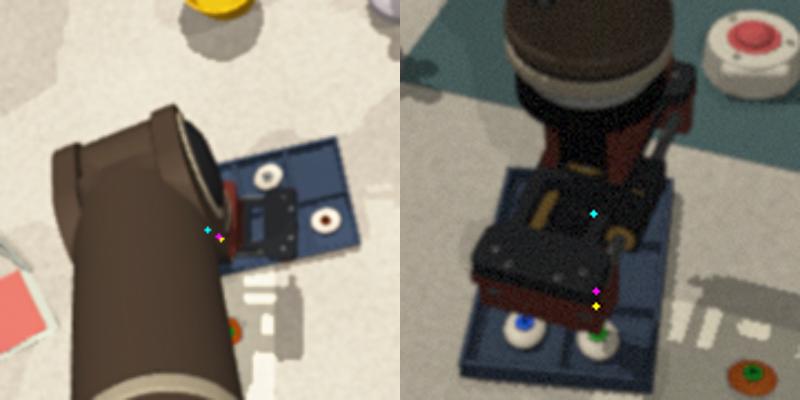

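View pics/side1.png

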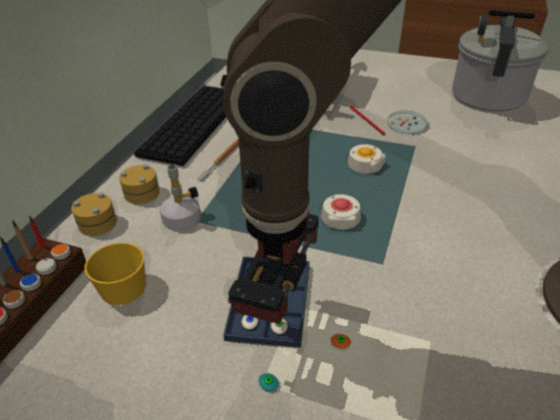

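The fingertips are closed and standing still over the green eye, with their projected position right above the iris in the side view and no contact force. The wide plate in view is the gripper's body, high above. Next comes the mould, with a wrist angle that keeps the joints well within range.

```bash
python3 - <<'E'
from h import *
from scipy.spatial.transform import Rotation as Ro
def Q(a): 
    a=np.deg2rad(a);x=np.array([np.cos(a),np.sin(a),0]);y=np.array([0,0,-1.]);return Ro.from_matrix(np.c_[x,y,np.cross(x,y)]).as_quat()
Y=(460,-264.5); q=Q(0)
manip.move_linear([489,212.2,320],speed=150)
for a in(-30,0,30,60):
    j=manip.ik([*Y,320],Q(a));print(a,None if j is None else np.round(j,2))
try:
    manip.move_linear([*Y,320],q,speed=150)
except manip.MotionError as e:
    print("ERR",e)
print(manip.get_time_s(),manip.get_eef_pos(),np.round(manip.get_joints(),2),manip.ik([*Y,80],q))
E
```

```text
-30 [-0.24  0.22  0.81  1.74 -0.17  1.25  0.09]
0 [-0.31  0.24  0.92  1.75 -0.2   1.25  0.65]
30 [-0.27  0.23  0.86  1.75 -0.18  1.25  1.15]
60 [-0.22  0.22  0.79  1.74 -0.16  1.25  1.66]
14.4 [ 460.10487915 -264.14172829  319.99520859] [-0.18  0.21  0.74  1.74 -0.15  1.25  0.59] [-0.02507546  0.50497976  0.59784686  2.00588829 -0.41083431  0.75026981
  0.82087308]
```

```bash
python3 - <<'E'
from h import *
Y=(460,-264.5)
manip.move_linear([*Y,80],speed=100)
manip.pause(0.3)
print(manip.get_time_s(),manip.get_eef_pos())
for n in("top","side"): cv2.imwrite(f"pics/{n}3.png",manip.read_camera(n))
manip.pause(2.5)
print(manip.get_time_s(),manip.get_eef_pos(),manip.get_ft_force())
S=cv2.imread("pics/side3.png");T=cv2.imread("pics/top3.png")
for n,im in(("top",T),("side",S)):
    p=proj(n,(*Y,66));cv2.circle(im,tuple(int(v) for v in p.round()),1,(255,0,255),-1)
cv2.imwrite("pics/v3.png",np.hstack([cv2.resize(T[190:350,330:490],(400,400)),cv2.resize(S[80:240,280:440],(400,400))]))
E
```

```text
17.25 [ 460.07095023 -264.48958591   80.07778072]
19.85 [ 459.99835049 -264.50105917   80.00297232] [ 0.8341036  -0.37175457  0.24073768]
```

View pics/v3.png

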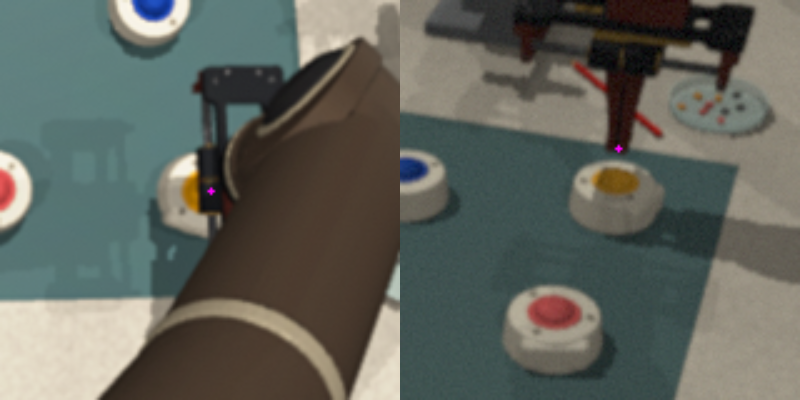

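The fingertips hover about 25 mm straight above the middle of the yellow wax, at crop (618,150) in the side view, touching nothing. I'll withdraw now.

```bash
python3 - <<'E'
from h import *
manip.move_linear([460,-264.5,340],speed=150)
manip.move_linear([400,40,360],speed=150)
manip.pause(0.5)
print(manip.get_time_s(),manip.get_eef_pos(),np.abs(manip.get_dq()).max(),manip.get_ft_force())
for n in("top","side"): cv2.imwrite(f"pics/{n}4.png",manip.read_camera(n))
manip.finish_job()
S=cv2.imread("pics/side4.png");T=cv2.imread("pics/top4.png")
cv2.imwrite("pics/v4.png",np.hstack([cv2.resize(T,(400,300)),cv2.resize(S,(400,300))]))
E
```

```text
24.4583 [400.01059804  39.97262425 360.00165532] 0.003639223158323147 [-0.61902919  0.1669897  -0.55082727]
the job is handed in; nothing more can be done
```

View pics/v4.png

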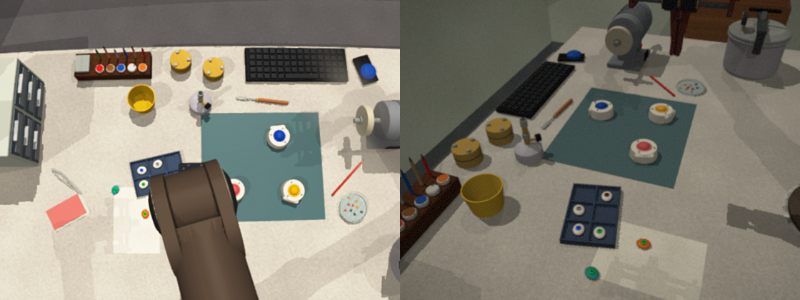

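The job is done and handed in at about 24.5 s. With the fingers closed, the arm pointed first at the green-iris eye in the tray, then at the yellow-wax mould. Each time it came straight down from about 25 cm above the part and stopped with the fingertips about 25 mm over its middle for at least 2.5 s.

- **Contact:** the wrist force was at most about 1 N at each reading, and in the last pictures everything in view looks undisturbed.
- **Finish:** the hand ended still, fingertips about 346 mm above the bench, about 190 mm to the side of the eye and 310 mm from the mould.
- **Disagreements:** the two cameras differed by about 2 mm for the eye and 4 mm for the mould, so I used a point in between. At the green eye the gripper's body hid the fingertips in both views. There I relied on the arm's reported position and its projection into the pictures.

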